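# Set out the gift tins by height on the display board

## Task

Set the four navy gift tins out on the display board, one on each black disc, in order of height with the tallest next to the red card and the shortest at the other end. Each should stand upright in the middle of its disc; keep the tins upright as you go, and leave the amber glass jar standing where it is.

Things in the scene. Friction and masses are not known exactly. Their poses are not given: they have to be found in the camera images.
- tin_red: closed round gift tin, loose, upright: navy-blue side with a paper band, red lid; 40 mm diameter, 70 mm tall (shortest of the four), 70 to 400 g. Origin: centre of its underside, z axis up; its yaw means nothing.
- tin_yellow: closed round gift tin, loose, upright: navy-blue side with a paper band, yellow lid; 46 mm diameter, 92 mm tall (second shortest of the four), 70 to 400 g. Origin: centre of its underside, z axis up; its yaw means nothing.
- tin_green: closed round gift tin, loose, upright: navy-blue side with a paper band, green lid; 52 mm diameter, 114 mm tall (second tallest of the four), 70 to 400 g. Origin: centre of its underside, z axis up; its yaw means nothing.
- tin_white: closed round gift tin, loose, upright: navy-blue side with a paper band, white lid; 58 mm diameter, 136 mm tall (tallest of the four), 70 to 400 g. Origin: centre of its underside, z axis up; its yaw means nothing.
- disc1: thin black disc, fixed, 70 mm diameter, 2 mm thick, number 1 of four in a straight row along the pale wooden display board (450 x 120 x 20 mm, fixed; neighbouring discs 85 mm apart, disc1 at the robot's left end of the row, disc4 at its right). Origin: centre of its underside, on the board's top 20 mm above the counter, so a tin on it stands 22 mm above the counter. Its y axis runs along the row towards disc1, its x axis across the board, away from the robot.
- disc2: thin black disc, fixed, 70 mm diameter, 2 mm thick, number 2 of four in a straight row along the pale wooden display board (450 x 120 x 20 mm, fixed; neighbouring discs 85 mm apart, disc1 at the robot's left end of the row, disc4 at its right). Origin: centre of its underside, on the board's top 20 mm above the counter, so a tin on it stands 22 mm above the counter. Its y axis runs along the row towards disc1, its x axis across the board, away from the robot.
- disc3: thin black disc, fixed, 70 mm diameter, 2 mm thick, number 3 of four in a straight row along the pale wooden display board (450 x 120 x 20 mm, fixed; neighbouring discs 85 mm apart, disc1 at the robot's left end of the row, disc4 at its right). Origin: centre of its underside, on the board's top 20 mm above the counter, so a tin on it stands 22 mm above the counter. Its y axis runs along the row towards disc1, its x axis across the board, away from the robot.
- disc4: thin black disc, fixed, 70 mm diameter, 2 mm thick, number 4 of four in a straight row along the pale wooden display board (450 x 120 x 20 mm, fixed; neighbouring discs 85 mm apart, disc1 at the robot's left end of the row, disc4 at its right). Origin: centre of its underside, on the board's top 20 mm above the counter, so a tin on it stands 22 mm above the counter. Its y axis runs along the row towards disc1, its x axis across the board, away from the robot.
- red_card: small red card stand, fixed on the board at one end of the row, on the row's line, 70.5 mm beyond the centre of the end disc; 28 mm round foot and a leaning card, 38 mm tall. Which end it is at varies; the same stand in white is at the other end. Origin: centre of its underside.
- glass_jar: amber glass jar with a black cap, loose, 58 mm diameter, 80 mm tall, standing among the tins; not to be moved. Origin: centre of its underside.

How it is judged:
By the outcome, as a careful person would: the job done as asked, in the order asked, and still so for the second after the job is handed in, with the robot touching nothing.
It also fails if it takes over 112 s, if anything falls off the work surface, if the arm or the gripper's body presses on something with over 40 N, if the wrist force passes 120 N, or if a joint passes its speed limit or range.

## Robot

A 6-joint arm with a two-finger parallel gripper is mounted at the origin on the work surface. World frame = base frame: x ahead of the robot, y to its left, z up, the work surface at z = 0. Lengths are in m, angles in rad, forces in N, time in s.
With the tool pointing down it reaches from about 0.35 to 0.925 m from the base axis. Payload 6.4 kg.
Tool frame: the origin (TCP) lies on the centre line of the jaws, within the pads' length; the fingertips stand 17 mm ahead of it and the grasp point (between the pads) lies 2 mm behind it; z points along the fingers, y is the direction in which the jaws open and shut (so a half turn about z gives the same grasp; the last joint's range is limited). The gripper opens to 85 mm and grips with 20 to 120 N. Pads are 22 mm wide; open, the fingers measure 114 mm over their backs; the gripper's body (76 mm by 85 mm) begins 54 mm behind the grasp point. The pads swing forward as they close: fully open they stand 13 mm farther back than shut.
Start: joints at [1.088, 0.245, 1.558, -0, 1.339, -0.174], TCP at [0.198, 0.619, 0.248] pointing down, gripper open.
Joint ranges: [-3.13, 3.13], [-1.02, 2.26], [0.13, 2.54], [-0.95, 4.09], [0.21, 2.88], [-2.74, 2.74]. Speed limits (rad/s): [2.57, 2.57, 3.14, 3.14, 3.14, 3.14].

## Interface

Orientations are given as a unit quaternion [x, y, z, w].
In Python, from workcell import bot gives the robot as it stands. Calls block until the motion is done:
- bot.move_to(position, orientation): joint-space move of the TCP to a pose.
- bot.move_straight(position, rotation=None, v=0.15): straight line of the TCP; rotation=None keeps the orientation; v is the mean speed in m/s.
- bot.movej(angles): joint-space move.
- bot.let_go() and bot.gripper_close(): open the fingers fully, or close them until they stop; the grip force is fixed at half the most.
- bot.sleep(seconds).
- bot.inverse_kinematics(position, orientation): joint angles nearest the present ones, or None.
- bot.get_state(): the state.
- bot.camera(name): name is "side" or "top" or "wrist"; returns (picture, depth): 384x512x3 uint8, red, green, blue; 384x512 float32, m along the optical axis (not along the pixel's ray), 0 where there is no reading.
- bot.camera_params(name): a dict with "intrinsics" (3x3 intrinsics, pixels), "R" (3x3) and "t" (3): a world point X has camera coordinates R X + t. Camera axes: x right, y down, z forward; pixel columns grow to the right and rows downward; lengths in m; the calibration is good to about 2 mm. A picture is of the moment at which its call begins: read the wrist's pose just before it. camera_params takes no time and is no camera call; for the wrist camera it gives the pose at the moment of the call.
A pose or a line that the arm cannot do raises bot.PlanningError and nothing moves.
- bot.close_job(): hands the job in, once; it reports no verdict.
The state is a dict: "clock": time; "joints": joint angles; "qd": joint speeds; "tau": joint torques, N m; "tcp_pos": TCP position; "orientation": TCP orientation; "ft_force": force on the tool from outside, world axes, zero at the start; "ft_torque": the same for the moment, N m; "opening": finger opening in m.
Only numpy, scipy, OpenCV 4.12 (cv2) and the standard library are available. Lean on these libraries where they do the work, as an engineer would, in place of code of your own. Each camera call takes 0.05 s, during which the arm holds its last target. There are 200 camera calls.

## Working session

There is one attempt and no reset: what is moved stays moved. The work goes in short steps, each a Python script; the robot and the scene stay as the last script left them, time stands still between calls to the robot, and variables do not carry over. Pictures are saved under pics/ and viewed, about 12 in all and at most 16, crops included, and the job is handed in when it is done.

```bash
mkdir -p pics; ls; python3 - <<'E'
from workcell import bot
import cv2,numpy as np
for n in("top","side"):
    im,d=bot.camera(n); cv2.imwrite(f"pics/{n}0.png",im[:,:,::-1]); np.savez(f"{n}0.npz",im=im,d=d,**bot.camera_params(n))
    p=bot.camera_params(n); print(n,p['intrinsics'].round(1).tolist(),(-p['R'].T@p['t']).round(3),p['R'].round(2).tolist())
print(bot.get_state()['clock'],bot.get_state()['orientation'])
E
```

```text
pics
top [[352.8, 0.0, 253.2], [0.0, 352.8, 191.2], [0.0, 0.0, 1.0]] [ 0.457 -0.013  0.735] [[-0.01, -1.0, -0.05], [-0.99, 0.02, -0.15], [0.15, 0.04, -0.99]]
side [[361.1, 0.0, 260.1], [0.0, 361.1, 194.2], [0.0, 0.0, 1.0]] [ 0.279 -0.51   0.518] [[0.87, -0.49, 0.02], [-0.29, -0.55, -0.78], [0.39, 0.68, -0.62]]
0.1 [ 1.53789454e-01  9.88103196e-01 -8.92525489e-04 -2.83693859e-04]
```

View pics/top0.png

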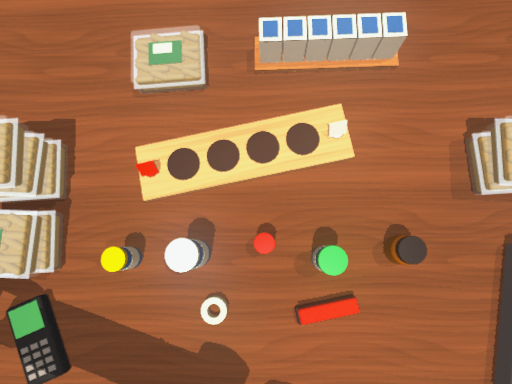

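View pics/side0.png

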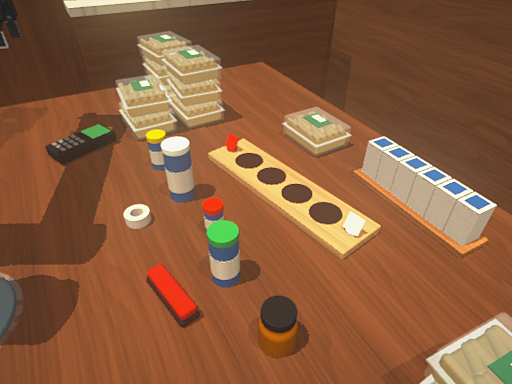

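White (the tallest) goes on disc1, because the red card (148,169) is at the left end of the row in the top view. The lids are at yellow (113,259), white (182,255), red (264,243) and green (332,260), and the jar is at (410,250). The discs run from (183,163) to (303,139). Next I'll measure positions.

```bash
cat > vis.py <<'E'
import cv2,numpy as np
def ray(p,uv):
    r=p['R'].T@np.linalg.inv(p['intrinsics'])@np.array([*uv,1.]); return -p['R'].T@p['t'],r   # r has unit camera depth
def onplane(p,uv,z):
    c,r=ray(p,uv); return c+r*(z-c[2])/r[2]
def cross(p1,uv1,p2,uv2):
    c1,r1=ray(p1,uv1);c2,r2=ray(p2,uv2)
    s=np.linalg.lstsq(np.c_[r1,-r2],c2-c1,rcond=None)[0]
    a,b=c1+s[0]*r1,c2+s[1]*r2; return (a+b)/2,np.linalg.norm(a-b)
def cloud(p,d):
    v,u=np.indices(d.shape); K=p['intrinsics']
    X=np.stack([(u-K[0,2])/K[0,0]*d,(v-K[1,2])/K[1,1]*d,d],-1)
    return (X-p['t'])@p['R']
def lidmasks(im):
    h,s,v=cv2.split(cv2.cvtColor(im,cv2.COLOR_RGB2HSV))
    return dict(red=((h<5)|(h>174))&(s>190)&(v>120),yellow=(h>24)&(h<34)&(s>200)&(v>110),
      green=(h>50)&(h<75)&(s>150)&(v>90),white=(s<40)&(v>185),dark=(v<75))
def blobs(m,amin=60):
    n,l,st,c=cv2.connectedComponentsWithStats(m.astype(np.uint8))
    return [(l==i) for i in range(1,n) if st[i,4]>=amin]
def ell(m):
    c=max(cv2.findContours(m.astype(np.uint8),cv2.RETR_EXTERNAL,cv2.CHAIN_APPROX_NONE)[0],key=len)
    return cv2.fitEllipse(cv2.convexHull(c))
E
python3 - <<'E'
from vis import *
for n in("top","side"):
    p=dict(np.load(n+"0.npz")); W=cloud(p,p['d']); print(n)
    for k,m in lidmasks(p['im']).items():
        for b in blobs(m):
            if not(p['d'][b]>0).any(): continue
            w=W[b&(p['d']>0)]; zt=np.percentile(w[:,2],95)
            e=ell(b); t=w[w[:,2]>zt-.006]
            print(k,b.sum(),np.round(e[0],1),np.round(e[1],1),'top z',zt.round(4),'xy',t[:,:2].mean(0).round(4),'ext',np.ptp(t[:,:2],axis=0).round(3))
E
```

```text
top
red 199 [146.5 167.3] [15.4 22.3] top z 0.0546 xy [0.6211 0.2352] ext [0.012 0.036]
red 325 [263.8 242.8] [20.9 21.1] top z 0.0707 xy [ 0.4635 -0.0022] ext [0.037 0.037]
red 795 [327.5 310.4] [20.1 71. ] top z 0.0347 xy [ 0.3328 -0.1178] ext [0.046 0.112]
yellow 489 [112.7 258.8] [23.9 25.7] top z 0.0925 xy [0.4359 0.2742] ext [0.043 0.045]
green 135 [333.4 255.7] [19.4 26.9] top z 0.1145 xy [ 0.4451 -0.1278] ext [0.029 0.044]
white 311 [394.   23.3] [27.1 34.8] top z 0.1003 xy [ 0.8764 -0.2592] ext [0.051 0.045]
white 300 [319.3  28.2] [24.1 54.6] top z 0.1002 xy [ 0.8763 -0.1167] ext [0.049 0.045]
white 309 [344.2  25.3] [25.1 44.3] top z 0.1003 xy [ 0.8763 -0.1641] ext [0.051 0.045]
white 309 [369.1  24.4] [26.1 38.3] top z 0.1004 xy [ 0.8764 -0.2118] ext [0.051 0.045]
white 275 [270.2  28.3] [23.4 46.9] top z 0.1003 xy [ 0.8763 -0.0211] ext [0.053 0.044]
white 302 [294.5  29.4] [24.9 45.9] top z 0.1002 xy [ 0.8757 -0.0694] ext [0.05  0.044]
white 614 [167.3  60. ] [76.5 83.8] top z 0.0613 xy [0.8617 0.2219] ext [0.111 0.148]
white 183 [161.7  47.8] [10.3 29.5] top z 0.0637 xy
[... 1941 characters left out ...]
8 0.049]
white 319 [353.1 223.3] [20.3 23. ] top z 0.0549 xy [ 0.6977 -0.1537] ext [0.011 0.035]
white 643 [470.9 350.7] [58.6 86.9] top z 0.1267 xy [ 0.6133 -0.4345] ext [0.097 0.028]
white 73 [427.3 380.9] [ 7.3 18.2] top z 0.0798 xy [ 0.5638 -0.4366] ext [0.002 0.006]
dark 558 [ 8.  18.8] [23.2 44.3] top z 0.3306 xy [0.2145 0.6156] ext [0.024 0.092]
dark 978 [ 79.7 145.2] [28.  73.1] top z 0.0348 xy [0.2678 0.4244] ext [0.169 0.099]
dark 132 [  3.4 313.3] [20.3 52.9] top z 0.0073 xy [ 0.0998 -0.0326] ext [0.023 0.091]
dark 1064 [278.4 313.9] [36.1 37.3] top z 0.0805 xy [ 0.4484 -0.2726] ext [0.05  0.051]
dark 89 [187.2 317.1] [14.2 23.9] top z 0.0138 xy [ 0.3465 -0.1789] ext [0.034 0.017]
```

```bash
cat > loc.py <<'E'
from vis import *
S0=dict(yellow=(.436,.274),white=(.443,.137),red=(.4635,-.002),green=(.438,-.127),jar=(.449,-.262))
H=dict(yellow=.092,white=.136,red=.070,green=.114,jar=.08)
def tops(views,seeds,base=0,base_of=None):
    out={}
    for k,s in seeds.items():
        uv=[];xy=[]; h=H[k]+(base_of or {}).get(k,base)
        for p in views:
            W=cloud(p,p['d'])
            m=(np.hypot(W[...,0]-s[0],W[...,1]-s[1])<.045)&(abs(W[...,2]-h)<.006)
            if m.sum()<30: print(k,'few',m.sum()); continue
            b=max(blobs(m,10),key=np.sum); e=ell(b); uv.append((p,e[0])); q=onplane(p,e[0],h); xy.append(q[:2])
            print(k,'uv',np.round(e[0],1),'z',np.median(W[b][:,2]).round(4),'plane xy',q[:2].round(4))
        if len(uv)==2:
            X,g=cross(*uv[0],*uv[1]); print('   cross',X.round(4),'gap',g.round(4))
        if xy: out[k]=np.mean(xy,0)
    return out
E
python3 - <<'E'
from loc import *
import json
V=[dict(np.load(n+"0.npz")) for n in("top","side")]
T=tops(V,S0)
D=[]
for p in V:
    W=cloud(p,p['d']); g=p['im'].max(-1)
    m=(g<110)&(W[...,2]>.013)&(W[...,2]<.03)&(W[...,0]>.57)&(W[...,0]<.75)&(abs(W[...,1]-.04)<.24)
    L=[]
    for b in blobs(m,120):
        e=ell(b); L.append((onplane(p,e[0],.022),e[0])); print(np.round(e[0],1),np.round(e[1],1),L[-1][0].round(4),'z',np.median(W[b][:,2]).round(4))
    L.sort(key=lambda a:-a[0][1]); D.append(L)
P=[]
for a,b in zip(*D):
    X,g=cross(V[0],a[1],V[1],b[1]); print('cross',X.round(4),g.round(4)); P.append((a[0]+b[0])[:2]/2)
P=np.array(P); print(P.round(4),np.linalg.norm(np.diff(P,axis=0),axis=1))
# regularise: straight row, 85 mm pitch
c=P.mean(0); u=np.linalg.svd(P-c)[2][0]; u*=np.sign(u[1]); F=c+np.outer([1.5,.5,-.5,-1.5],u)*.085; print(F.round(4),'angle',np.arctan2(u[0],u[1]))
json.dump(dict(T={k:list(v) for k,v in T.items()},F=F.tolist()),open('loc.json','w'))
E
```

```text
yellow uv [113.4 259. ] z 0.0907 plane xy [0.4359 0.2726]
yellow uv [155.8 135. ] z 0.0911 plane xy [0.437  0.2659]
   cross [0.4372 0.2739 0.0881] gap 0.003
white uv [181.6 255. ] z 0.1347 plane xy [0.4431 0.136 ]
white uv [175.1 144.8] z 0.1353 plane xy [0.4436 0.1287]
   cross [0.4443 0.1366 0.1316] gap 0.0027
red uv [264.2 243.1] z 0.0688 plane xy [ 0.4619 -0.0027]
red uv [213. 205.] z 0.0691 plane xy [ 0.4633 -0.0085]
   cross [ 0.4635 -0.0032  0.0657] gap 0.0033
green uv [332.7 260.2] z 0.1129 plane xy [ 0.4315 -0.1203]
green uv [222.8 232.5] z 0.1132 plane xy [ 0.4321 -0.1268]
   cross [ 0.4326 -0.1216  0.1091] gap 0.0028
jar uv [412.1 249.8] z 0.0789 plane xy [ 0.4473 -0.2681]
jar uv [279.  312.3] z 0.0792 plane xy [ 0.4483 -0.2735]
   cross [ 0.4486 -0.2706  0.0755] gap 0.0031
[298.3 133. ] [16.8 29.2] [ 0.6888 -0.0763  0.022 ] z 0.0205
[262.2 146.6] [30.  30.9] [ 6.613e-01 -6.000e-04  2.200e-02] z 0.0207
[222.5 154.9] [30.2 31. ] [0.6452 0.0824 0.022 ] z 0.0205
[182.9 163.3] [30.  31.2] [0.629  0.1656 0.022 ] z 0.0205
[248.7 160.1] [14.2 26.2] [0.6307 0.1636 0.022 ] z 0.0218
[271.2 175.6] [16.2 27.6] [0.6465 0.0798 0.022 ] z 0.0218
[296.4 192.9] [18.2 29.7] [ 0.6625 -0.0031  0.022 ] z 0.0218
[325.1 212.6] [20.6 32.4] [ 0.6785 -0.0867  0.022 ] z 0.0218
cross [0.6304 0.1655 0.0207] 0.0023
cross [0.6468 0.0822 0.0201] 0.0023
cross [ 0.6629 -0.001   0.0201] 0.0021
cross [ 0.6908 -0.0764  0.0095] 0.0042
[[ 0.6298  0.1646]
 [ 0.6459  0.0811]
 [ 0.6619 -0.0018]
 [ 0.6836 -0.0815]] [0.08500569 0.08448348 0.0825628 ]
[[ 0.6284  0.1652]
 [ 0.6463  0.0821]
 [ 0.6643 -0.001 ]
 [ 0.6822 -0.084 ]] angle -0.212590709073003
```

```bash
cat > mv.py <<'E'
from workcell import bot
import numpy as np,json
from vis import *
L=json.load(open('loc.json')); F=np.array(L['F']); T=L['T']
def quat(theta,near=None):
    qs=[]
    for t in(theta,theta+np.pi):
        f=(t+np.pi/2)/2; qs.append([np.cos(f),np.sin(f),0,0])
    return qs
def best(pos,theta):
    """down pose with the jaws along theta, the half turn that moves the last joint least"""
    c=[(abs(j[5]),q) for q in quat(theta) if (j:=bot.inverse_kinematics(list(pos),q)) is not None]
    return min(c,key=lambda a:a[0])[1]
def snap(name,f):
    p=bot.camera_params(name); im,d=bot.camera(name); np.savez(f+'.npz',im=im,d=d,**p); cv2.imwrite(f'pics/{f}.png',im[:,:,::-1]); return dict(p,im=im,d=d)
E
python3 - <<'E'
from mv import *
print([ (np.round(q,2).tolist()) for q in quat(0.21)])
p=[.52,.04,.36]; q=best(p,.21); bot.move_to(p,q)
s=bot.get_state(); print(s['clock'],s['joints'],s['tcp_pos'])
p=snap('wrist','w1'); print(p['intrinsics'].round(1).tolist(),-p['R'].T@p['t'],p['R'].round(2).tolist())
E
```

```text
[[0.63, 0.78, 0.0, 0.0], [-0.78, 0.63, 0.0, 0.0]]
2.4917 [-1.39649330e-01 -1.33290020e-01  1.75058136e+00  1.61167111e-04
  1.52465620e+00 -3.50810730e-01] [0.51995595 0.04065828 0.35981111]
[[344.5, 0.0, 256.1], [0.0, 344.5, 192.7], [0.0, 0.0, 1.0]] [0.50555672 0.10943596 0.48559304] [[0.98, 0.21, 0.0], [0.2, -0.94, 0.28], [0.06, -0.27, -0.96]]
```

View pics/w1.png

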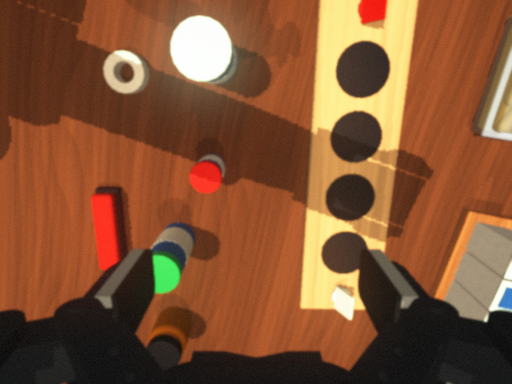

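The wrist view shows the whole row: discs at (362,68), (356,136), (350,197) and (345,251), with the red card by disc1. White is at (201,48) and red at (206,177). I'll use it as a third measurement.

```bash
python3 - <<'E'
from loc import *
import json
p=dict(np.load('w1.npz')); W=cloud(p,p['d'])
tops([p],{k:S0[k] for k in('white','red')})
V=[dict(np.load(n+"0.npz")) for n in("top","side")]+[p]
R=[]
for i,(p,t) in enumerate(zip(V,(130,110,110))):
    W=cloud(p,p['d']); h,s,v=cv2.split(cv2.cvtColor(p['im'],cv2.COLOR_RGB2HSV)); F=np.array(json.load(open('loc.json'))['F']); r=[]
    for f in F:
        near=(np.hypot(W[...,0]-f[0],W[...,1]-f[1])<.045)&(abs(W[...,2]-.021)<.012)
        tt,_=cv2.threshold(v[near].reshape(-1,1),0,255,cv2.THRESH_OTSU)
        b=max(blobs(near&(v<=tt),50),key=np.sum); e=ell(b); q=onplane(p,e[0],.022); r.append(q[:2])
        print(i,np.round(e[0],1),np.round(e[1],1),q[:2].round(4),'z',np.median(W[b][:,2]).round(4))
    R.append(r)
R=np.array(R)[:,:4]; print(R.mean(0).round(4),(R-R.mean(0)).round(4).tolist())
for j in range(4): pass
np.save('R.npy',R)
E
```

```text
white uv [201.2  48.1] z 0.136 plane xy [0.4464 0.1391]
red uv [206.  176.4] z 0.0699 plane xy [4.656e-01 3.000e-04]
0 [183.  163.5] [31.2 32.3] [0.6287 0.1654] z 0.0205
0 [222.6 155.1] [31.5 32.3] [0.6448 0.0822] z 0.0205
0 [262.4 146.8] [31.4 32.4] [ 0.6609 -0.0011] z 0.0207
0 [302.2 138.3] [31.4 32.7] [ 0.6771 -0.0841] z 0.0205
1 [248.8 160.1] [14.8 27.2] [0.6308 0.1635] z 0.0217
1 [271.2 175.5] [16.9 28.6] [0.6467 0.0801] z 0.0218
1 [296.4 192.9] [19.  30.6] [ 0.6625 -0.0033] z 0.0218
1 [325.2 212.6] [21.4 33.2] [ 0.6788 -0.0867] z 0.0218
2 [362.6  68.9] [51.9 57.3] [0.6315 0.1675] z 0.0221
2 [355.7 136.7] [48.8 52.9] [0.6475 0.0835] z 0.0221
2 [349.9 196.9] [45.7 49.8] [0.6637 0.001 ] z 0.0221
2 [344.6 252.2] [41.3 46.1] [ 0.6802 -0.0825] z 0.0221
[[ 0.6303  0.1655]
 [ 0.6463  0.0819]
 [ 0.6624 -0.0012]
 [ 0.6787 -0.0844]] [[[-0.0016, -0.0], [-0.0015, 0.0003], [-0.0015, 0.0001], [-0.0016, 0.0003]], [[0.0005, -0.002], [0.0004, -0.0019], [0.0002, -0.0022], [0.0001, -0.0023]], [[0.0012, 0.002], [0.0011, 0.0016], [0.0013, 0.0021], [0.0015, 0.0019]]]
```

```bash
cat >> mv.py <<'E'
R=np.load('R.npy').mean(0); c=R.mean(0); u=np.linalg.svd(R-c)[2][0]; u*=np.sign(u[1])
D=c+np.outer([1.5,.5,-.5,-1.5],u)*.085; ROW=np.arctan2(-u[0],u[1])   # jaws across the row
TIN=dict(red=(.4639,-.0022),white=(.4449,.1366),yellow=(.4376,.2729),green=(.4331,-.1200))
Hh=dict(yellow=.092,white=.136,red=.070,green=.114)
def say(t):
    s=bot.get_state(); print(t,round(s['clock'],2),'open',round(s['opening'],4),np.round(s['tcp_pos'],4),'F',np.round(s['ft_force'],1))
def pick(k,theta=0.):
    x,y=TIN[k]; g=Hh[k]-.030; q=best((x,y,g),theta)
    bot.move_to([x,y,Hh[k]+.075],q); bot.move_straight([x,y,g],v=.12); bot.gripper_close(); say('grip '+k)
    bot.move_straight([x,y,g+.17],v=.25); say('lift')
def place(k,d):
    x,y=D[d-1]; g=Hh[k]-.030; q=best((x,y,g+.022),ROW)
    bot.move_to([x,y,g+.17],q); bot.move_straight([x,y,g+.03],v=.2); bot.move_straight([x,y,g+.0225],v=.04); say('down')
    bot.let_go(); say('released'); bot.move_straight([x,y,g+.13],v=.25); say('up')
E
python3 - <<'E'
from mv import *
print(D.round(4),ROW)
pick('red')
snap('side','s1')
s=bot.get_state()
if s['opening']>.03: place('red',4)
snap('top','t1')
E
```

```text
[[ 0.6302  0.1656]
 [ 0.6463  0.0822]
 [ 0.6625 -0.0013]
 [ 0.6786 -0.0847]] 0.191124303086733
grip red 4.96 open 0.0387 [ 0.4645 -0.0023  0.0406] F [0.5 0.3 3.2]
lift 5.79 open 0.0387 [ 0.4628 -0.0019  0.2081] F [-0.4 -1.  -0.4]
down 7.94 open 0.0386 [ 0.6788 -0.0847  0.0628] F [ 0.9  0.4 -0.2]
released 8.47 open 0.0851 [ 0.6787 -0.0847  0.0626] F [-0.1  0.2  0.7]
up 9.05 open 0.0851 [ 0.6785 -0.0847  0.1702] F [ 0.7 -0.3 -1.2]
```

View pics/s1.png

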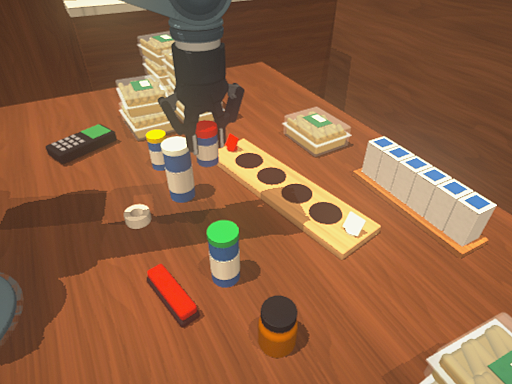

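View pics/t1.png

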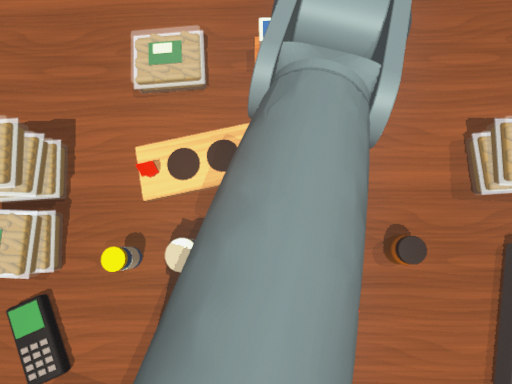

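The side view shows the red tin held upright in the jaws at (207,145). In the top view the arm hides the row, with yellow, white and the jar unmoved. Yellow is next, and I'll check both with the fixed cameras once the arm is clear.

```bash
python3 - <<'E'
from mv import *
pick('yellow')
p=snap('side','s2'); t=snap('top','t2')
from loc import tops
tops([t,p],{'red':D[3]},base=.022); print(D[3])
if bot.get_state()['opening']>.03: place('yellow',3)
E
```

```text
grip yellow 12.17 open 0.0448 [0.4383 0.2732 0.0628] F [0.7 0.8 3.7]
lift 13.0 open 0.0447 [0.4364 0.2725 0.2299] F [-0.8  1.  -2.2]
red uv [305.9 128.3] z 0.0905 plane xy [ 0.6748 -0.0847]
red uv [329.5 187.2] z 0.0916 plane xy [ 0.6756 -0.09  ]
   cross [ 0.6776 -0.0858  0.0879] gap 0.003
[ 0.67864209 -0.08471595]
down 15.62 open 0.0449 [ 0.6627 -0.0013  0.0849] F [ 1.2 -0.5 -1.3]
released 16.1 open 0.0853 [ 0.6626 -0.0013  0.0846] F [ 0.2  0.3 -0.2]
up 16.68 open 0.0854 [ 0.6623 -0.0012  0.1921] F [-0.1  0.4 -0.4]
```

View pics/s2.png

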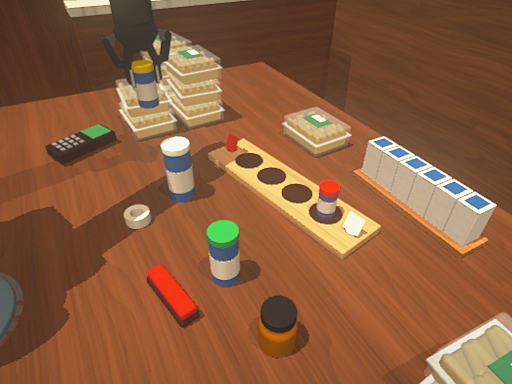

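Red stands on disc4 at (328,200), about 2 mm from the disc centre. Yellow is held upright at (145,85). Next are green and white.

```bash
python3 - <<'E'
from mv import *
pick('green')
assert bot.get_state()['opening']>.045
place('green',2)
snap('side','s3')
pick('white')
assert bot.get_state()['opening']>.05
place('white',1)
bot.move_to([.35,.45,.35],best((.35,.45,.35),.9)); say('away')
from loc import tops
v=[snap('top','t4'),snap('side','s4')]
tops(v,dict(white=D[0],green=D[1],yellow=D[2],red=D[3]),base=.022); tops(v,{'jar':(.449,-.268)}); print(D.round(4))
E
```

```text
grip green 19.13 open 0.051 [ 0.4338 -0.1204  0.0849] F [0.3 0.4 4.4]
lift 19.97 open 0.0508 [ 0.432  -0.1194  0.2518] F [-0.1 -0.3 -3.3]
down 22.28 open 0.051 [0.6466 0.0822 0.107 ] F [-0.3 -0.2 -2. ]
released 22.73 open 0.0856 [0.6465 0.0822 0.1067] F [-0.  -0.6  0.7]
up 23.31 open 0.0858 [0.6462 0.0822 0.214 ] F [ 1.1  0.5 -0.4]
grip white 25.6 open 0.0569 [0.4457 0.1367 0.1071] F [-0.8  0.5  6.1]
lift 26.43 open 0.0568 [0.4436 0.1365 0.2735] F [-0.3 -0.5 -4.9]
down 28.39 open 0.0567 [0.6307 0.1657 0.1292] F [ 0.7 -0.4 -1.5]
released 28.79 open 0.0856 [0.6305 0.1657 0.1289] F [-0.3  0.4  0.1]
up 29.38 open 0.0855 [0.6301 0.1656 0.2361] F [ 0.2 -0.  -0.9]
away 30.91 open 0.0855 [0.3507 0.4494 0.3493] F [-0.9 -0.6  0. ]
white uv [164.1 146.4] z 0.1565 plane xy [0.6266 0.1646]
white uv [248.2 111. ] z 0.1575 plane xy [0.6266 0.1575]
   cross [0.6292 0.1654 0.1538] gap 0.0028
green uv [215.  139.9] z 0.1345 plane xy [0.6429 0.0806]
green uv [273.  134.1] z 0.1356 plane xy [0.6432 0.0746]
   cross [0.6454 0.0807 0.1321] gap 0.0028
yellow uv [260.7 134.3] z 0.1126 plane xy [6.581e-01 1.000e-04]
yellow uv [299.5 159. ] z 0.1136 plane xy [ 0.6595 -0.0062]
   cross [ 0.6613 -0.0007  0.1097] gap 0.0039
red uv [305.9 128.3] z 0.0906 plane xy [ 0.6749 -0.0847]
red uv [329.4 187.2] z 0.0914 plane xy [ 0.6754 -0.09  ]
   cross [ 0.6775 -0.0859  0.088 ] gap 0.0028
jar uv [412.2 249.9] z 0.0788 plane xy [ 0.4472 -0.2683]
jar uv [278.9 312.2] z 0.0792 plane xy [ 0.4482 -0.2735]
   cross [ 0.4485 -0.2707  0.0757] gap 0.003
[[ 0.6302  0.1656]
 [ 0.6463  0.0822]
 [ 0.6625 -0.0013]
 [ 0.6786 -0.0847]]
```

```bash
python3 -c "
import cv2
a=[cv2.imread(f'pics/{n}4.png') for n in 'ts']
cv2.imwrite('pics/both4.png',cv2.resize(cv2.vconcat(a),(400,600)))"
```

```text
(no output)
```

View pics/both4.png

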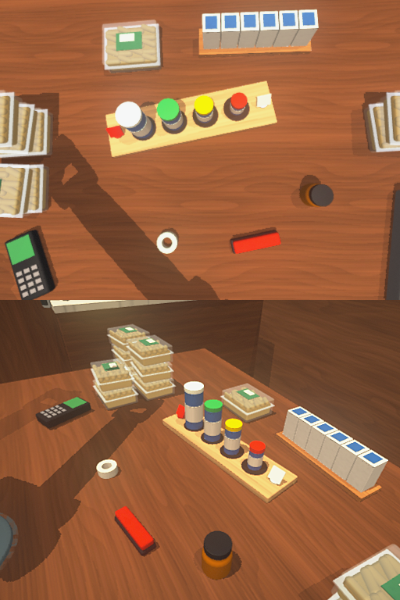

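Order in the combined picture, starting at the red card: white (128,115), green (168,110), yellow (204,105), red (238,100). All four are upright and the jar is unmoved, so I'm handing in.

```bash
python3 -c "
from workcell import bot
bot.close_job()"
```

```text
the job is handed in; nothing more can be done
```

All four tins are on the board and the job is handed in. White (tallest) stands on disc1 by the red card, then green on disc2, yellow on disc3 and red (shortest) on disc4. The robot's clock read about 31 s, the arm was parked clear, and the printed wrist forces stayed below about 6 N.

- **Placing:** in the last top view each tin stands upright about 2–3 mm from its disc's centre. All four read 2–3 mm towards the robot; part of that is probably measurement error. I did not correct it.
- **Tin heights:** the tin tops measured within about 2 mm of the stated heights by depth. Crossing the two views read them 2–5 mm lower, because the lid outlines included some of the lid's side.
- **Camera disagreement:** the three cameras differ by 2–4 mm on the disc positions, roughly their stated accuracy. I used their mean.
- **Jar:** it moved less than 0.3 mm between the first and last pictures, so I count it as untouched.

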